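# Fill and close a wooden shaker

## Task

Pour all six steel balls from the small wooden cup into the hollow of the lower shaker half, keeping hold of the cup until they are in, then set the cup upright on the bench and let go. Fit the upper half, hollow side down, fully home on the two dowels of the lower half (either way round), and finish still gripping it and pressing it down firmly, clearly harder than its own weight, ready for the clamp. Leave the other things on the bench where they are.

Things in the scene. Friction and masses are not known exactly. Their poses are not given: they have to be found in the camera images.
- lower_half: Lower half of the shaker: pale wood, 150 (own x) x 56 (y) x 32 mm high, fixed to the bench on a plywood board 160 x 76 x 10. Origin: centre of the board's underside, z up. Upper face 42 above the origin; centred open hollow 92 (x) x 42 (y), 26 deep, floor 16 above the origin. Solid ends carry a dowel each at x = +60 and -60, y = 0.
- dowel_a (a point): Tip of the dowel at own x = +60 of the lower half: upright, 10 mm in diameter, 18 high above the upper face, last 4 tapered to 5 in diameter.
- dowel_b (a point): Tip of the like dowel at own x = -60 mm of the lower half.
- upper_half: Upper half, loose, pale wood, 150 (own x) x 56 (y) x 28 mm high, 0.18 to 0.35 kg, lying hollow side down as it is to be fitted. Origin: centre of its underside, z up. Vertical through holes, 13 in diameter, 2 chamfer, at x = +60 and -60, y = 0. Hollow underneath 92 x 42, 20 deep. Grip across the 56 width. Fitted, its origin is 42 above that of the lower half.
- cup: Brown wooden pouring cup, loose, 150 g: open trough, own x -47 to +39 (spout at +x), 38 wide (y), 36 mm high, walls 4. Origin on its underside, z up. Grip across the 38 width near x = -5. Flat floor 4 up, from x = -43 to +1, then a ramp rising 25 degrees to the spout: tipped spout down beyond that, the balls roll out. A handle 16 thick, 20 up, sticks out 45 at the back (-x).
- cup_lip (a point): Middle of the cup's spout lip, where the balls leave: own x = +39 mm, 22 mm above the underside, 30 wide between the side walls, which rise 14 above it.
- ball0_center (a point): Centre of steel ball 1 of 6, loose, 14 mm in diameter, 11 g, lying in the cup at the start.
- ball1_center (a point): Centre of steel ball 2 of 6, loose, 14 mm in diameter, 11 g, lying in the cup at the start.
- ball2_center (a point): Centre of steel ball 3 of 6, loose, 14 mm in diameter, 11 g, lying in the cup at the start.
- ball3_center (a point): Centre of steel ball 4 of 6, loose, 14 mm in diameter, 11 g, lying in the cup at the start.
- ball4_center (a point): Centre of steel ball 5 of 6, loose, 14 mm in diameter, 11 g, lying in the cup at the start.
- ball5_center (a point): Centre of steel ball 6 of 6, loose, 14 mm in diameter, 11 g, lying in the cup at the start.
- offcut_heap: Scattered wood scraps on the front middle of the bench, glued down, part of the room: about 320 mm (x) by 600 mm (y) round this point, up to 65 mm high. Carry things over them.
- red_cube: Bystander: reddish wood block 38 x 40 x 46 mm high, origin at the centre of its underside.
- offcut_c: Bystander: pale wood offcut 26 x 65 (own y) x 20 mm high, origin at the centre of its underside.
- turned_stub: Bystander: weathered turned wood piece lying on the bench, 30 x 140 (own y) x 28 mm high, origin at the centre of its underside.

How it is judged:
By the outcome, as a careful person would: the job done as asked, in the order asked, and still so for the second after the job is handed in, while the arm keeps its last pose, push and grip.
It also fails if it takes over 64 s, if anything falls off the work surface, if the arm or the gripper's body presses on something with over 40 N, if the wrist force passes 120 N, or if a joint passes its speed limit or range.

## Robot

A 6-joint arm with a two-finger parallel gripper is mounted at the origin on a cart in front of the work surface, level with it; the furniture and walls round the work are solid. World frame = base frame: x ahead of the robot, y to its left, z up, the work surface at z = 0. Lengths are in m, angles in rad, forces in N, time in s.
With the tool pointing down it reaches from about 0.275 to 0.825 m from the base axis. Payload 5.2 kg.
Tool frame: the origin (TCP) lies on the centre line of the jaws, within the pads' length; the fingertips stand 22 mm ahead of it and the grasp point (between the pads) lies 3 mm ahead of it (finger_overhang is the z of the fingertips in the tool frame, in m); z points along the fingers, y is the line along which they close (so a half turn about z gives the same grasp; the last joint's range is limited). The gripper opens to 93 mm and grips with 3 to 60 N. Pads are 15 mm wide; open, the fingers measure 128 mm over their backs; the gripper's body (75 mm by 188 mm) begins 65 mm behind the grasp point.
Start: joints at [-1.493, 0.259, 1.535, -0, 1.348, -0.203], TCP at [0.152, -0.528, 0.241] pointing down, gripper open.
Joint ranges: [-3.14, 3.14], [-0.91, 2.08], [0.19, 2.58], [-1.22, 4.36], [0.22, 2.71], [-3.12, 3.12]. Speed limits (rad/s): [2.57, 2.57, 3.14, 3.14, 3.14, 3.14].

## Interface

Orientations are given as a rotation vector (axis times angle).
In Python, from bench import * gives the robot as it stands.
- The arm moves only by the tool servo_tool, never from a script. Its argument "steps" is a list of rows, each a list of 6 numbers: the shift along the tool's x, y, z in m, then the turn, a rotation vector about the tool's x, y, z in rad. In form: [[dx, dy, dz, ax, ay, az], ...]. A call has exactly 10 rows; each row is the pose to reach, as a shift and turn from the pose commanded when the call began, along the tool's axes at that moment; what a row does not reach only later rows make up. A row lasts 1/8 s, in which the tool goes at most 62.5 mm and 10.7 degrees, less where a joint would pass 70% of its speed; a pose out of reach is approached as far as the arm can. A call with a gripper value outside its range is refused whole. "jaw" is the opening, from 0 (shut) to 1 (fully open), set as the call begins (left out, the last holds). The fingers move at their own pace and stop on an object; "squeeze" is the grip in N (left out, the last holds). Time passes only in rows, so rows that repeat a pose let the fingers close, or fill a call up. It gives the time, the measured TCP pose, the force, the opening and the grip force at its end, in the units of the state.
- get_obs(): the state, without advancing time (a new reading comes with each control period).
- camera(name): name is "side" or "top"; returns (picture, depth): 480x640x3 uint8, blue, green, red; 480x640 float32, m along the optical axis (not along the pixel's ray), 0 where there is no reading.
- camera_model(name): a dict with "fov_y" (degrees; the focal length in pixels is half the picture's height over the tangent of half this angle, whatever the lens; pixels are square), "cx", "cy" (the principal point, pixels), "distortion" ([k1, k2, p1, p2, k3] as OpenCV has them; the pictures are not rectified), "eye" and "rotation" of the camera in the world. Camera axes: x right, y up, looking along -z (the intrinsics and any distortion apply to the point x, -y, -z); pixel columns grow to the right and rows downward; lengths in m; the calibration is good to about 2 mm. A picture is of the moment at which its call begins. camera_model takes no time and is no camera call.
- job_done(): hands the job in; it is judged then, once.
The state is a dict: "time_s": time; "joint_positions": joint angles; "qd": joint speeds; "tau": joint torques, N m; "ee_pos": TCP position; "ee_rot": TCP orientation; "ft_force": force on the tool from outside, world axes, zero at the start; "ft_torque": the same for the moment, N m; "finger_gap": opening from 0.0 (shut) to 1.0 (fully open); "grip_force": force on a finger pad.
Only numpy, scipy, OpenCV 4.12 (cv2) and the standard library are available. Lean on these libraries where they do the work, as an engineer would, in place of code of your own. Each camera call takes 0.05 s, during which the arm holds its last target. There are 200 camera calls.

## Working session

There is one attempt and no reset: what is moved stays moved. The work goes in short steps, Python scripts to look and compute and a tool call to move; the robot and the scene stay as the last step left them, time stands still between calls to the robot, and variables do not carry over. Pictures are saved under pics/ and viewed, at most 10 in all, crops included, and the job is handed in when it is done.

Besides the shell and the picture viewer there is one more tool, called after "Request:" by a JSON object that holds its "name" and its "arguments", one argument or row to a line. servo_tool: Moves the arm, as the interface text tells. Its arguments: {"type":"object","properties":{"steps":{"type":"array","items":{"type":"array","items":{"type":"number"}}},"jaw":{"type":"number"},"squeeze":{"type":"number"}},"required":["steps"]}

```bash
ls; mkdir -p pics
cat > h.py <<'E'
from bench import *
import numpy as np, cv2
from scipy.spatial.transform import Rotation as R
def cm(n):
    m=camera_model(n); f=240/np.tan(np.radians(m["fov_y"])/2)
    K=np.array([[f,0,m["cx"]],[0,f,m["cy"]],[0,0,1.]])
    return m,K,np.array(m["distortion"],float),np.array(m["eye"]),np.array(m["rotation"])
def cloud(n,d):
    m,K,D,e,r=cm(n)
    v,u=np.mgrid[0:480,0:640]
    p=cv2.undistortPoints(np.stack([u,v],-1).reshape(-1,1,2).astype(float),K,D).reshape(480,640,2)
    P=np.dstack([p[...,0]*d,-p[...,1]*d,-d])
    r=r if r.shape==(3,3) else R.from_rotvec(r).as_matrix()
    W=P@r.T+e; W[d==0]=np.nan
    return W
def snap(n,name):
    im,d=camera(n); cv2.imwrite(f"pics/{name}.png",im); W=cloud(n,d); np.save(f"pics/{name}.npy",W); return im,W
E
python3 - <<'E'
from h import *
for n in("top","side"):
    print(camera_model(n)); snap(n,n+"0")
print(get_obs())
E
```

```text
pics
{'fov_y': 54.4129387259091, 'cx': 321.21824072692505, 'cy': 234.67051927081104, 'distortion': array([0.02526114, 0.        , 0.        , 0.        , 0.        ]), 'eye': array([ 0.38444246, -0.04944753,  1.17742447]), 'rotation': array([ 0.15149001, -0.1030118 , -1.58011715])}
{'fov_y': 51.877389118455156, 'cx': 326.89154902458307, 'cy': 242.57857358601822, 'distortion': array([-0.00218501,  0.        ,  0.        ,  0.        ,  0.        ]), 'eye': array([-0.03143408,  0.7007135 ,  0.88305531]), 'rotation': array([ 0.36602799, -1.04950097, -2.30613444])}
{'time_s': 0.1, 'joint_positions': array([-1.49278549e+00,  2.59275970e-01,  1.53594348e+00, -9.40565114e-06,
        1.34798062e+00, -2.02795962e-01]), 'qd': array([-0.00048265, -0.00130149, -0.00363147, -0.0017905 , -0.00169582,
       -0.00086015]), 'tau': array([ 2.68925352e-03, -4.38207006e+01, -2.84642029e+01,  7.21639046e-02,
        3.62427242e-02, -5.69604686e-05]), 'ee_pos': array([ 0.15240881, -0.52800632,  0.23990976]), 'ee_rot': array([-3.10908867e+00, -4.39421158e-01, -1.42982751e-04]), 'ft_force': array([ 0.11512842,  1.36364358, -0.37931941]), 'ft_torque': array([ 0.01198694,  0.02595681, -0.01627702]), 'grip_force': 0.0, 'finger_gap': 1.0018818683661235}
```

View pics/top0.png

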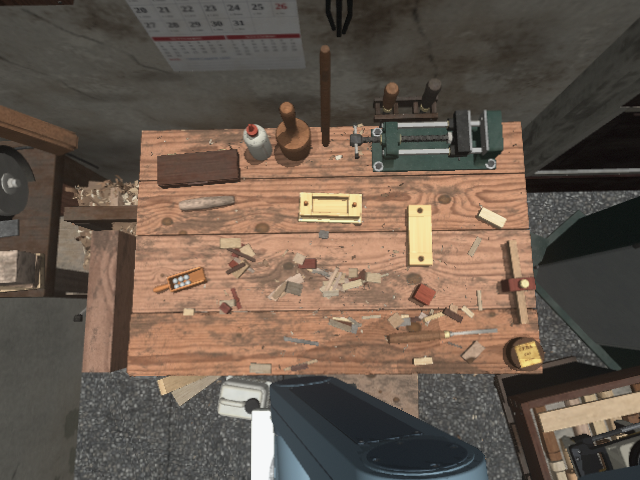

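View pics/side0.png

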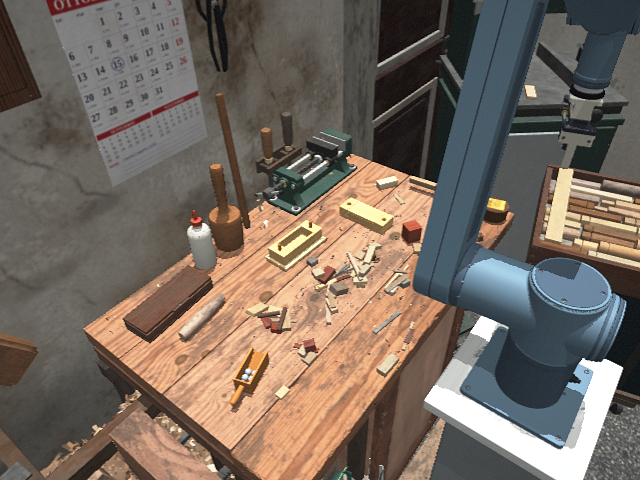

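The top picture shows the lower half at (331,208), the upper half at (419,235), and the cup at (183,279) with its handle to the left (155,290) and spout to the right. The side picture agrees: cup at (250,370), with the balls in it.

```bash
cat > m.py <<'E'
from h import *
def fit(n,box,zlo,zhi,pr=True):
    W=np.load(f"pics/{n}.npy"); u0,v0,u1,v1=box; P=W[v0:v1,u0:u1].reshape(-1,3)
    P=P[(P[:,2]>zlo)&(P[:,2]<zhi)]
    (c,s,a)=cv2.minAreaRect((P[:,:2]*1000).astype(np.float32))
    print(n,box,len(P),"c",np.round(c,1),"s",np.round(s,1),"a",round(a,2),"mean",np.round(P.mean(0)*1000,1),"zmed",round(np.median(P[:,2])*1000,1))
E
python3 - <<'E'
from m import *
W=np.load("pics/top0.npy")
for p in [(331,240),(331,230),(419,275),(183,262),(210,310)]: print(p,np.round(W[p[1],p[0]]*1000,1))
fit("top0",(290,185,370,230),.030,.05)
fit("top0",(290,185,370,230),.005,.014)
fit("top0",(290,185,370,230),.049,.07)
fit("top0",(400,198,440,272),.018,.04)
fit("top0",(145,260,215,300),.012,.05)
fit("top0",(145,260,215,300),.028,.05)
fit("side0",(225,340,275,410),.012,.05)
fit("side0",(225,340,275,410),.029,.05)
fit("side0",(335,190,395,240),.018,.04)
fit("side0",(260,215,330,270),.035,.047)
im=cv2.imread("pics/top0.png"); a=cv2.resize(im[255:305,145:215],None,fx=7,fy=7,interpolation=2)
b=cv2.resize(im[180:280,295:445],None,fx=5,fy=5,interpolation=2)[:350,:]
cv2.imwrite("pics/c1.png",a)
E
```

```text
(331, 240) [563.2 -38.9  -3.3]
(331, 230) [588.3 -39.3   1.5]
(419, 275) [ 470.9 -257.9   -1.1]
(183, 262) [511.7 338.9   1.3]
(210, 310) [390.1 266.4   0.8]
top0 (290, 185, 370, 230) 791 c [646.6 -38.1] s [149.8  56.9] a 87.39 mean [645.6 -38.9  42. ] zmed 42.5
top0 (290, 185, 370, 230) 420 c [647.5 -35. ] s [109.2 188.7] a 4.01 mean [628.5 -41.   10.2] zmed 10.5
top0 (290, 185, 370, 230) 29 c [645.7 -37.8] s [128.3   9. ] a 87.08 mean [645.4 -40.   58.3] zmed 59.0
top0 (400, 198, 440, 272) 1366 c [ 569.9 -259.8] s [ 56.9 149.3] a 88.74 mean [ 568.6 -259.1   28.7] zmed 28.8
top0 (145, 260, 215, 300) 593 c [463.4 340.1] s [ 46.4 132.3] a 10.92 mean [464.3 331.1  24.6] zmed 23.2
top0 (145, 260, 215, 300) 197 c [461.8 339.7] s [ 38.7 129.9] a 17.41 mean [464.4 331.3  35. ] zmed 35.4
side0 (225, 340, 275, 410) 893 c [457.  342.3] s [ 39.5 130.9] a 17.55 mean [459.5 334.5  24.6] zmed 24.2
side0 (225, 340, 275, 410) 281 c [458.4 338.2] s [ 39.3 121.4] a 17.58 mean [460.2 332.   34.3] zmed 34.6
side0 (335, 190, 395, 240) 753 c [ 567.6 -257.5] s [ 63.9 155.4] a 89.11 mean [ 563.6 -255.2   26.7] zmed 27.2
side0 (260, 215, 330, 270) 568 c [584.9 -35.8] s [152.7 179. ] a 89.44 mean [636.5 -30.8  41. ] zmed 41.3
```

View pics/c1.png

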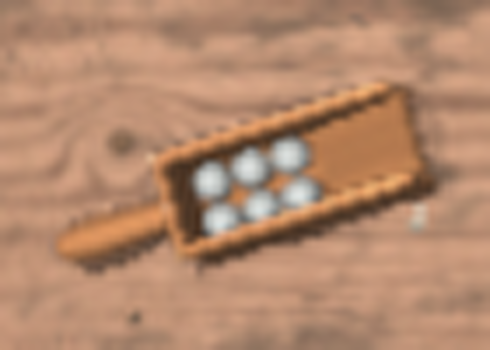

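The crop shows the cup with six balls in two rows at its back end. The handle is at the left and the spout at the right, pointing slightly up (world −y with some +x).

```bash
cat > p.py <<'E'
from h import *
def pose(x,y,z,yaw,tilt=0):
    c,s=np.cos(np.radians(yaw)),np.sin(np.radians(yaw))
    r=R.from_matrix(np.array([[c,s,0],[s,-c,0],[0,0,-1]]).T.reshape(3,3).T @ np.eye(3)) if 0 else R.from_matrix(np.array([[c,s,0],[s,-c,0],[0,0,-1.]]))
    return np.array([x,y,z])/1000, r*R.from_euler("y",tilt,degrees=True)
def lip(x,y,z,yaw,tilt):   # TCP pose that puts cup lip at the point
    _,r=pose(0,0,0,yaw,tilt); return np.array([x,y,z])/1000-r.apply([-.044,0,.004]),r
def rows(targets,start=None):
    o=get_obs(); p0,r0=start or (o["ee_pos"],R.from_rotvec(o["ee_rot"]))
    print("t",round(o["time_s"],2),"at",np.round(p0*1000,1),"q",np.round(o["joint_positions"],2))
    for i in range(0,len(targets),10):
        L=[]
        for p,r in targets[i:i+10]:
            L.append(list(np.round(r0.inv().apply(p-p0),4))+list(np.round((r0.inv()*r).as_rotvec(),3)))
        print(str([[float(v)+0. for v in a] for a in L]).replace(" ",""))
        p,r=targets[i:i+10][-1]; p0,r0=p,r
def seq(*wp):  # wp: (args, n) linear interpolation in args; first is start
    out=[];prev=np.array(wp[0],float)
    for a,n in wp[1:]:
        a=np.array(a,float)
        out+=[prev+(a-prev)*k/n for k in range(1,n+1)]; prev=a
    return out
E
python3 - <<'E'
from p import *
s=seq((152,-528,240,16),((340,-420,240,25),4),((450,-200,230,45),5),((460,130,200,85),6),((467,319.5,110,107.5),5))
rows([pose(*a) for a in s])
E
```

```text
t 0.1 at [ 152.4 -528.   239.9] q [-1.49  0.26  1.54 -0.    1.35 -0.2 ]
[[0.0523,-0.013,-0.0001,-0.002,0.0,-0.038],[0.1049,-0.026,0.0,-0.002,0.0,-0.077],[0.1575,-0.0389,0.0,-0.002,0.0,-0.116],[0.2102,-0.0518,0.0001,-0.002,0.0,-0.156],[0.2435,-0.088,0.0021,-0.002,0.0,-0.225],[0.2768,-0.1241,0.0042,-0.002,-0.001,-0.295],[0.3102,-0.1603,0.0063,-0.002,-0.001,-0.365],[0.3435,-0.1965,0.0083,-0.001,-0.001,-0.435],[0.3768,-0.2327,0.0104,-0.001,-0.001,-0.505],[0.3937,-0.285,0.0155,-0.001,-0.001,-0.621]]
[[0.0442,-0.0328,0.005,0.0,0.0,-0.116],[0.0884,-0.0656,0.01,0.0,0.0,-0.233],[0.1325,-0.0984,0.015,0.0,0.0,-0.349],[0.1767,-0.1312,0.02,0.0,0.0,-0.465],[0.2209,-0.164,0.025,0.0,0.0,-0.582],[0.2515,-0.1864,0.043,0.0,0.0,-0.66],[0.2821,-0.2088,0.061,0.0,0.0,-0.739],[0.3127,-0.2313,0.079,0.0,0.0,-0.817],[0.3433,-0.2537,0.097,0.0,0.0,-0.896],[0.3739,-0.2761,0.115,0.0,0.0,-0.974]]
```

Request:
{"name": "servo_tool", "arguments": {
  "steps": [
    [0.0523, -0.013, 0, 0, 0, -0.038],
    [0.1049, -0.026, 0, 0, 0, -0.077],
    [0.1575, -0.0389, 0, 0, 0, -0.116],
    [0.2102, -0.0518, 0, 0, 0, -0.156],
    [0.2435, -0.088, 0.002, 0, 0, -0.225],
    [0.2768, -0.1241, 0.004, 0, 0, -0.295],
    [0.3102, -0.1603, 0.006, 0, 0, -0.365],
    [0.3435, -0.1965, 0.008, 0, 0, -0.435],
    [0.3768, -0.2327, 0.0104, 0, 0, -0.505],
    [0.3937, -0.285, 0.0155, 0, 0, -0.621]
  ],
  "jaw": 1
}}

```text
time_s: 1.35
ee_pos: [0.4528, -0.1443, 0.2248]
ee_rot: [2.825, 1.373, 0.001]
ft_force: [0.3, 0.1, 0.6]
finger_gap: 1.002
grip_force: 0.0
```

Request:
{"name": "servo_tool", "arguments": {
  "steps": [
    [0.0442, -0.0328, 0.005, 0, 0, -0.116],
    [0.0884, -0.0656, 0.01, 0, 0, -0.233],
    [0.1325, -0.0984, 0.015, 0, 0, -0.349],
    [0.1767, -0.1312, 0.02, 0, 0, -0.465],
    [0.2209, -0.164, 0.025, 0, 0, -0.582],
    [0.2515, -0.1864, 0.043, 0, 0, -0.66],
    [0.2821, -0.2088, 0.061, 0, 0, -0.739],
    [0.3127, -0.2313, 0.079, 0, 0, -0.817],
    [0.3433, -0.2537, 0.097, 0, 0, -0.896],
    [0.3739, -0.2761, 0.115, 0, 0, -0.974]
  ]
}}

```text
time_s: 2.6
ee_pos: [0.4667, 0.3202, 0.1091]
ee_rot: [-1.855, -2.535, 0.001]
ft_force: [0.8, 0.4, 0.1]
finger_gap: 1.001
grip_force: 0.0
```

Run:
```python
from p import *
from m import fit
im,W=snap("top","top1"); snap("side","side1")
fit("side1",(225,340,275,410),.012,.05)
o=get_obs(); print(R.from_rotvec(o["ee_rot"]).as_matrix().round(4))
s=seq((467,319.5,110,107.5),((467,319.5,60,107.5),3),((467,319.5,26,107.5),4),((467,319.5,26,107.5),3))
rows([pose(*a) for a in s])
cv2.imwrite("pics/c2.png",cv2.resize(cv2.imread("pics/side1.png")[290:430,170:330],None,fx=4,fy=4))
```

```text
side1 (225, 340, 275, 410) 868 c [457.2 342.3] s [ 39.8 131.7] a 16.7 mean [459.3 335.9  24.8] zmed 24.3
[[-3.044e-01  9.525e-01 -3.700e-03]
 [ 9.526e-01  3.044e-01 -5.000e-04]
 [ 6.000e-04 -3.700e-03 -1.000e+00]]
t 2.7 at [465.4 321.4 107.6] q [0.41 0.41 1.67 0.   1.07 0.1 ]
[[-0.0023,0.001,0.0143,-0.004,-0.001,0.004],[-0.0024,0.0011,0.0309,-0.004,-0.001,0.004],[-0.0024,0.0011,0.0476,-0.004,-0.001,0.004],[-0.0024,0.0012,0.0561,-0.004,-0.001,0.004],[-0.0024,0.0012,0.0646,-0.004,-0.001,0.004],[-0.0024,0.0012,0.0731,-0.004,-0.001,0.004],[-0.0024,0.0013,0.0816,-0.004,-0.001,0.004],[-0.0024,0.0013,0.0816,-0.004,-0.001,0.004],[-0.0024,0.0013,0.0816,-0.004,-0.001,0.004],[-0.0024,0.0013,0.0816,-0.004,-0.001,0.004]]
```

View pics/c2.png

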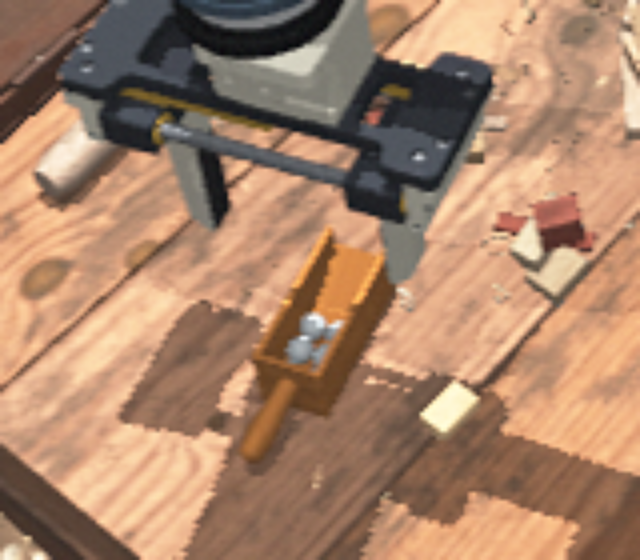

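The crop shows the gripper straddling the cup at about (300,330), with the fingers on either side of it and the handle toward the viewer.

Request:
{"name": "servo_tool", "arguments": {
  "steps": [
    [-0.001, 0, 0.015, 0, 0, 0],
    [-0.001, 0, 0.03, 0, 0, 0],
    [-0.001, 0, 0.045, 0, 0, 0],
    [-0.001, 0, 0.06, 0, 0, 0],
    [-0.001, 0, 0.07, 0, 0, 0],
    [-0.001, 0, 0.078, 0, 0, 0],
    [-0.001, 0, 0.083, 0, 0, 0],
    [-0.001, 0, 0.083, 0, 0, 0],
    [-0.001, 0, 0.083, 0, 0, 0],
    [-0.001, 0, 0.083, 0, 0, 0]
  ]
}}

```text
time_s: 3.95
ee_pos: [0.4676, 0.3182, 0.0276]
ee_rot: [1.858, 2.533, 0.001]
ft_force: [0.1, -0.1, 0.5]
finger_gap: 1.001
grip_force: 0.0
```

Request:
{"name": "servo_tool", "arguments": {
  "steps": [
    [0, 0, 0, 0, 0, 0],
    [0, 0, 0, 0, 0, 0],
    [0, 0, 0, 0, 0, 0],
    [0, 0, 0, 0, 0, 0],
    [0, 0, 0, 0, 0, 0],
    [0, 0, 0, 0, 0, 0],
    [0, 0, 0, 0, 0, 0],
    [0, 0, 0, 0, 0, 0],
    [0, 0, 0, 0, 0, 0],
    [0, 0, 0, 0, 0, 0]
  ],
  "jaw": 0.3,
  "squeeze": 20
}}

```text
time_s: 5.2
ee_pos: [0.4673, 0.318, 0.0271]
ee_rot: [-1.858, -2.533, 0.0]
ft_force: [0.1, 0.1, 0.5]
finger_gap: 0.405
grip_force: 20.0
```

```bash
sed -i 's/\[-.044,0,.004\]/[-.042,0,.005]/' p.py
python3 - <<'E'
from p import *
st=pose(467,318.3,27,107.5)
f=lambda a:lip(*a)
p=lip(647.5,-13,110,87.2,0)[0]*1000; print(p)
s=seq((467,318.3,27,107.5),((467,318.3,35,107.5),1),((467,318.3,110,107.5),4),((480,295,135,106),2),((635,50,135,88.5),9),((*p,87.2),2),((*p,87.2),2))
s=[pose(*a) for a in s]
s2=seq((647.5,-13,110,87.2,0),((647.5,-13,78,87.2,20),7),((647.5,-13,74,87.2,23),3),((647.5,-13,73,87.2,30),10),((647.5,-13,70,87.2,42),10),((647.5,-13,69,87.2,55),8),((647.5,-13,69,87.2,55),2))
rows(s+[lip(*a) for a in s2],st)
E
```

```text
[649.55169033  28.94985777 115.        ]
t 5.2 at [467.  318.3  27. ] q [ 0.4   0.51  1.74 -0.    0.89  0.1 ]
[[0.0,0.0,-0.008,0.0,0.0,0.0],[0.0,0.0,-0.0268,0.0,0.0,0.0],[0.0,0.0,-0.0455,0.0,0.0,0.0],[0.0,0.0,-0.0642,0.0,0.0,0.0],[0.0,0.0,-0.083,0.0,0.0,0.0],[-0.0131,0.0027,-0.0955,0.0,0.0,0.013],[-0.0261,0.0054,-0.108,0.0,0.0,0.026],[-0.0573,0.0136,-0.108,0.0,0.0,0.06],[-0.0884,0.0219,-0.108,0.0,0.0,0.094],[-0.1196,0.0301,-0.108,0.0,0.0,0.128]]
[[-0.0298,0.0121,0.0,0.0,0.0,0.034],[-0.0597,0.0243,0.0,0.0,0.0,0.068],[-0.0895,0.0364,0.0,0.0,0.0,0.102],[-0.1193,0.0486,0.0,0.0,0.0,0.136],[-0.1492,0.0607,0.0,0.0,0.0,0.17],[-0.179,0.0729,0.0,0.0,0.0,0.204],[-0.1907,0.0782,0.01,0.0,0.0,0.215],[-0.2023,0.0835,0.02,0.0,0.0,0.226],[-0.2023,0.0835,0.02,0.0,0.0,0.226],[-0.2023,0.0835,0.02,0.0,0.0,0.226]]
[[-0.0003,0.0,0.0025,0.0,0.05,0.0],[-0.0007,0.0,0.005,0.0,0.1,0.0],[-0.0012,0.0,0.0075,0.0,0.15,0.0],[-0.0018,0.0,0.0101,0.0,0.199,0.0],[-0.0025,0.0,0.0126,0.0,0.249,0.0],[-0.0033,0.0,0.0153,0.0,0.299,0.0],[-0.0042,0.0,0.0179,0.0,0.349,0.0],[-0.0046,0.0,0.0186,0.0,0.367,0.0],[-0.0049,0.0,0.0193,
[... 428 characters left out ...]
06,0.0,0.021,0.0],[-0.0005,0.0,-0.0012,0.0,0.042,0.0],[-0.0008,0.0,-0.0018,0.0,0.063,0.0],[-0.0012,0.0,-0.0025,0.0,0.084,0.0],[-0.0015,0.0,-0.0031,0.0,0.105,0.0],[-0.0019,0.0,-0.0037,0.0,0.126,0.0],[-0.0022,0.0,-0.0043,0.0,0.147,0.0],[-0.0026,0.0,-0.0049,0.0,0.168,0.0],[-0.003,0.0,-0.0054,0.0,0.188,0.0],[-0.0035,0.0,-0.006,0.0,0.209,0.0]]
[[-0.0002,0.0,-0.0011,0.0,0.028,0.0],[-0.0005,0.0,-0.0022,0.0,0.057,0.0],[-0.0008,0.0,-0.0033,0.0,0.085,0.0],[-0.0012,0.0,-0.0044,0.0,0.113,0.0],[-0.0015,0.0,-0.0054,0.0,0.142,0.0],[-0.002,0.0,-0.0065,0.0,0.17,0.0],[-0.0024,0.0,-0.0075,0.0,0.199,0.0],[-0.0029,0.0,-0.0086,0.0,0.227,0.0],[-0.0029,0.0,-0.0086,0.0,0.227,0.0],[-0.0029,0.0,-0.0086,0.0,0.227,0.0]]
```

Request:
{"name": "servo_tool", "arguments": {
  "steps": [
    [0, 0, -0.008, 0, 0, 0],
    [0, 0, -0.0268, 0, 0, 0],
    [0, 0, -0.0455, 0, 0, 0],
    [0, 0, -0.0642, 0, 0, 0],
    [0, 0, -0.083, 0, 0, 0],
    [-0.0131, 0.0027, -0.0955, 0, 0, 0.013],
    [-0.0261, 0.0054, -0.108, 0, 0, 0.026],
    [-0.0573, 0.0136, -0.108, 0, 0, 0.06],
    [-0.0884, 0.0219, -0.108, 0, 0, 0.094],
    [-0.1196, 0.0301, -0.108, 0, 0, 0.128]
  ]
}}

```text
time_s: 6.45
ee_pos: [0.5327, 0.2111, 0.1352]
ee_rot: [-2.019, -2.407, 0.001]
ft_force: [0.0, 0.6, -1.8]
finger_gap: 0.407
grip_force: 20.0
```

Request:
{"name": "servo_tool", "arguments": {
  "steps": [
    [-0.0298, 0.0121, 0, 0, 0, 0.034],
    [-0.0597, 0.0243, 0, 0, 0, 0.068],
    [-0.0895, 0.0364, 0, 0, 0, 0.102],
    [-0.1193, 0.0486, 0, 0, 0, 0.136],
    [-0.1492, 0.0607, 0, 0, 0, 0.17],
    [-0.179, 0.0729, 0, 0, 0, 0.204],
    [-0.1907, 0.0782, 0.01, 0, 0, 0.215],
    [-0.2023, 0.0835, 0.02, 0, 0, 0.226],
    [-0.2023, 0.0835, 0.02, 0, 0, 0.226],
    [-0.2023, 0.0835, 0.02, 0, 0, 0.226]
  ]
}}

```text
time_s: 7.7
ee_pos: [0.6493, 0.0294, 0.1149]
ee_rot: [-2.273, -2.167, 0.001]
ft_force: [0.3, 0.3, -1.7]
finger_gap: 0.404
grip_force: 20.0
```

Run:
```python
from p import *
from m import fit
rows([])
im,W=snap("side","side2")
u=W[150:300,220:400]
cv2.imwrite("pics/c3.png",cv2.resize(im[150:300,200:380],None,fx=4,fy=4))
```

```text
t 7.7 at [649.3  29.4 114.9] q [-0.13  0.53  1.44  0.    1.17 -0.08]
```

View pics/c3.png

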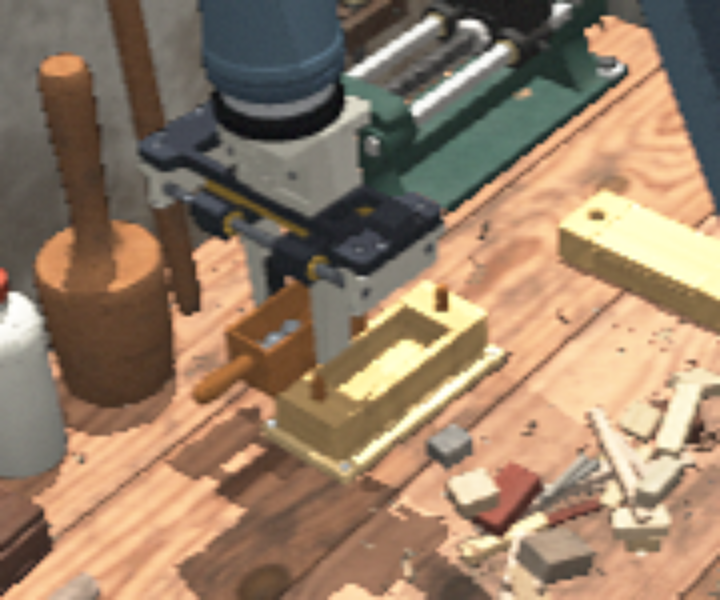

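The crop shows the cup at about (270,340) held level above and behind the near dowel at (318,385). The hollow is open and empty. I'll check the cup's lateral position with the depth before tipping.

Run:
```python
from p import *
im,W=snap("top","top2")
hsv=cv2.cvtColor(im,cv2.COLOR_BGR2HSV)
for n,I in(("top2",im),("side2",cv2.imread("pics/side2.png"))):
    W=np.load(f"pics/{n}.npy"); h=cv2.cvtColor(I,cv2.COLOR_BGR2HSV)
    m=(W[...,2]>.085)&(W[...,2]<.135)&(abs(W[...,0]-.649)<.06)&(W[...,1]>-.1)&(W[...,1]<.15)&(h[...,1]>130)&(h[...,0]<20)
    P=W[m]*1000; print(n,len(P),np.percentile(P,[2,50,98],axis=0).round(1))
    if len(P)>10:
        print(cv2.minAreaRect(P[:,:2].astype(np.float32)))
    m=(W[...,2]>.030)&(W[...,2]<.05)&(abs(W[...,0]-.646)<.06)&(abs(W[...,1]+.038)<.1)
    P=W[m]*1000; print("low",cv2.minAreaRect(P[:,:2].astype(np.float32)))
```

```text
top2 62 [[632.8  -8.6 109.7]
 [652.1  99.6 114.3]
 [658.4 117.8 123.5]]
((646.103515625, 54.75859451293945), (128.2353515625, 24.243989944458008), 87.48907470703125)
low ((645.7481079101562, -55.80903625488281), (114.37571716308594, 57.44687271118164), 87.56187438964844)
side2 483 [[6.277e+02 2.000e-01 8.870e+01]
 [6.462e+02 6.240e+01 1.112e+02]
 [6.667e+02 1.167e+02 1.244e+02]]
((647.881591796875, 55.617027282714844), (134.62271118164062, 41.527320861816406), 89.08465576171875)
low ((642.677490234375, -36.70354461669922), (155.44223022460938, 60.63350296020508), 88.85712432861328)
```

Request:
{"name": "servo_tool", "arguments": {
  "steps": [
    [-0.0003, 0, 0.0025, 0, 0.05, 0],
    [-0.0007, 0, 0.005, 0, 0.1, 0],
    [-0.0012, 0, 0.0075, 0, 0.15, 0],
    [-0.0018, 0, 0.0101, 0, 0.199, 0],
    [-0.0025, 0, 0.0126, 0, 0.249, 0],
    [-0.0033, 0, 0.0153, 0, 0.299, 0],
    [-0.0042, 0, 0.0179, 0, 0.349, 0],
    [-0.0046, 0, 0.0186, 0, 0.367, 0],
    [-0.0049, 0, 0.0193, 0, 0.384, 0],
    [-0.0053, 0, 0.02, 0, 0.401, 0]
  ]
}}

```text
time_s: 9.05
ee_pos: [0.6496, 0.0237, 0.0955]
ee_rot: [-2.053, -1.956, -0.418]
ft_force: [0.8, -0.3, -2.1]
finger_gap: 0.406
grip_force: 20.0
```

Request:
{"name": "servo_tool", "arguments": {
  "steps": [
    [-0.0001, 0, -0.0004, 0, 0.012, 0],
    [-0.0002, 0, -0.0008, 0, 0.024, 0],
    [-0.0003, 0, -0.0013, 0, 0.037, 0],
    [-0.0005, 0, -0.0017, 0, 0.049, 0],
    [-0.0006, 0, -0.0021, 0, 0.061, 0],
    [-0.0007, 0, -0.0025, 0, 0.073, 0],
    [-0.0009, 0, -0.0029, 0, 0.086, 0],
    [-0.001, 0, -0.0033, 0, 0.098, 0],
    [-0.0012, 0, -0.0038, 0, 0.11, 0],
    [-0.0013, 0, -0.0042, 0, 0.122, 0]
  ]
}}

```text
time_s: 10.3
ee_pos: [0.6494, 0.0204, 0.0985]
ee_rot: [-1.978, -1.884, -0.53]
ft_force: [1.0, -1.1, -2.6]
finger_gap: 0.403
grip_force: 20.0
```

Request:
{"name": "servo_tool", "arguments": {
  "steps": [
    [-0.0003, 0, -0.0006, 0, 0.021, 0],
    [-0.0005, 0, -0.0012, 0, 0.042, 0],
    [-0.0008, 0, -0.0018, 0, 0.063, 0],
    [-0.0012, 0, -0.0025, 0, 0.084, 0],
    [-0.0015, 0, -0.0031, 0, 0.105, 0],
    [-0.0019, 0, -0.0037, 0, 0.126, 0],
    [-0.0022, 0, -0.0043, 0, 0.147, 0],
    [-0.0026, 0, -0.0049, 0, 0.168, 0],
    [-0.003, 0, -0.0054, 0, 0.188, 0],
    [-0.0035, 0, -0.006, 0, 0.209, 0]
  ]
}}

```text
time_s: 11.55
ee_pos: [0.6491, 0.0144, 0.102]
ee_rot: [-1.843, -1.755, -0.708]
ft_force: [-0.7, -0.5, -2.2]
finger_gap: 0.406
grip_force: 20.0
```

Request:
{"name": "servo_tool", "arguments": {
  "steps": [
    [-0.0002, 0, -0.0011, 0, 0.028, 0],
    [-0.0005, 0, -0.0022, 0, 0.057, 0],
    [-0.0008, 0, -0.0033, 0, 0.085, 0],
    [-0.0012, 0, -0.0044, 0, 0.113, 0],
    [-0.0015, 0, -0.0054, 0, 0.142, 0],
    [-0.002, 0, -0.0065, 0, 0.17, 0],
    [-0.0024, 0, -0.0075, 0, 0.199, 0],
    [-0.0029, 0, -0.0086, 0, 0.227, 0],
    [-0.0029, 0, -0.0086, 0, 0.227, 0],
    [-0.0029, 0, -0.0086, 0, 0.227, 0]
  ]
}}

```text
time_s: 12.8
ee_pos: [0.6487, 0.0066, 0.1064]
ee_rot: [-1.69, -1.61, -0.879]
ft_force: [0.8, 0.8, -1.2]
finger_gap: 0.407
grip_force: 20.0
```

Run:
```python
from p import *
rows([]); im,W=snap("side","side3"); print(get_obs()["ft_force"])
cv2.imwrite("pics/c4.png",cv2.resize(im[150:300,200:380],None,fx=4,fy=4))
```

```text
t 12.8 at [648.7   6.6 106.4] q [-0.57  0.77  1.42  0.79  1.56 -0.79]
[ 0.22000977 -0.06997654 -1.42482561]
```

View pics/c4.png

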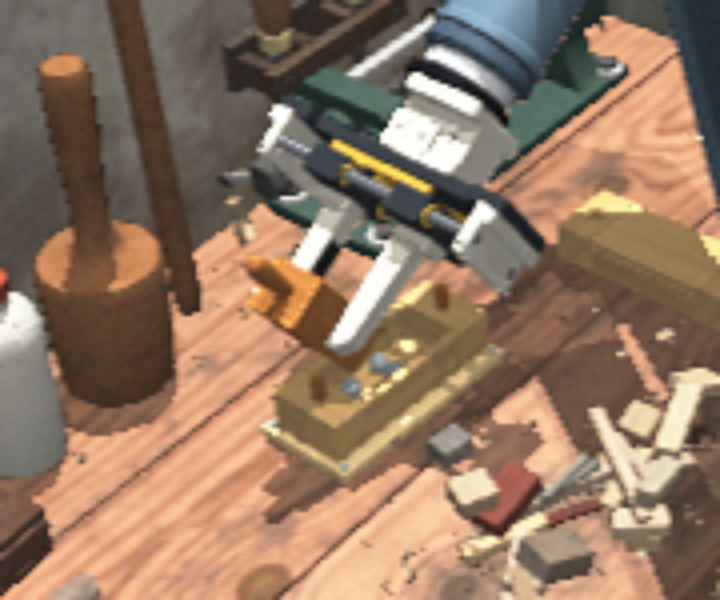

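The balls are in the hollow at about (350,385) to (385,365), with none seen outside. The wrist load fell by roughly the balls' 0.65 N. Next I set the cup back.

Run:
```python
from p import *
s=[lip(*a) for a in seq((647.5,-13,69,87.2,55),((647.5,-13,110,87.2,40),2),((645,10,125,87.2,0),4))]
p=lip(645,10,125,87.2,0)[0]*1000
s+=[pose(*a) for a in seq((*p,87.2),((490,280,135,106),7),((467,318.3,80,107.5),3),((467,318.3,32,107.5),2),((467,318.3,27.5,107.5),2))]
rows(s,lip(647.5,-13,69,87.2,55))
```

```text
t 12.85 at [648.5   7.  106.3] q [-0.57  0.77  1.42  0.79  1.56 -0.79]
[[0.0171,0.0,-0.0062,0.0,-0.131,0.0],[0.0334,0.0,-0.0125,0.0,-0.262,0.0],[0.0381,-0.0009,-0.0028,0.0,-0.436,0.0],[0.0416,-0.0018,0.0065,0.0,-0.611,0.0],[0.0439,-0.0027,0.0152,0.0,-0.785,0.0],[0.0452,-0.0036,0.0231,0.0,-0.96,0.0],[0.0638,-0.0276,0.0485,0.022,-0.96,-0.043],[0.0824,-0.0516,0.0738,0.045,-0.959,-0.086],[0.101,-0.0756,0.0992,0.067,-0.958,-0.13],[0.1196,-0.0996,0.1245,0.09,-0.957,-0.173]]
[[0.0354,-0.0177,-0.0007,0.0,0.0,-0.047],[0.0707,-0.0354,-0.0014,0.0,0.0,-0.094],[0.1061,-0.0532,-0.0021,0.0,0.0,-0.141],[0.1198,-0.059,0.0162,0.0,0.0,-0.149],[0.1335,-0.0648,0.0345,0.0,0.0,-0.158],[0.1472,-0.0706,0.0529,0.0,0.0,-0.167],[0.1472,-0.0706,0.0769,0.0,0.0,-0.167],[0.1472,-0.0706,0.1009,0.0,0.0,-0.167],[0.1472,-0.0706,0.1031,0.0,0.0,-0.167],[0.1472,-0.0706,0.1054,0.0,0.0,-0.167]]
```

Request:
{"name": "servo_tool", "arguments": {
  "steps": [
    [0.0171, 0, -0.0062, 0, -0.131, 0],
    [0.0334, 0, -0.0125, 0, -0.262, 0],
    [0.0381, -0.0009, -0.0028, 0, -0.436, 0],
    [0.0416, -0.0018, 0.0065, 0, -0.611, 0],
    [0.0439, -0.0027, 0.0152, 0, -0.785, 0],
    [0.0452, -0.0036, 0.0231, 0, -0.96, 0],
    [0.0638, -0.0276, 0.0485, 0.022, -0.96, -0.043],
    [0.0824, -0.0516, 0.0738, 0.045, -0.959, -0.086],
    [0.101, -0.0756, 0.0992, 0.067, -0.958, -0.13],
    [0.1196, -0.0996, 0.1245, 0.09, -0.957, -0.173]
  ]
}}

```text
time_s: 14.1
ee_pos: [0.5563, 0.1833, 0.1332]
ee_rot: [-2.06, -2.372, 0.0]
ft_force: [0.5, -0.3, -1.1]
finger_gap: 0.406
grip_force: 20.0
```

Run:
```python
from p import *
rows([]); im,W=snap("top","top4")
a=cv2.resize(im[185:235,285:375],None,fx=6,fy=6,interpolation=2)
b=cv2.resize(im[170:290,190:290],None,fx=2.5,fy=2.5)
c=np.zeros((300,800,3),np.uint8); c[:300,:540]=a; c[:,545:795]=b
cv2.imwrite("pics/c5.png",c)
```

```text
t 14.1 at [556.3 183.3 133.2] q [ 0.13  0.41  1.59 -0.    1.14 -0.01]
```

View pics/c5.png

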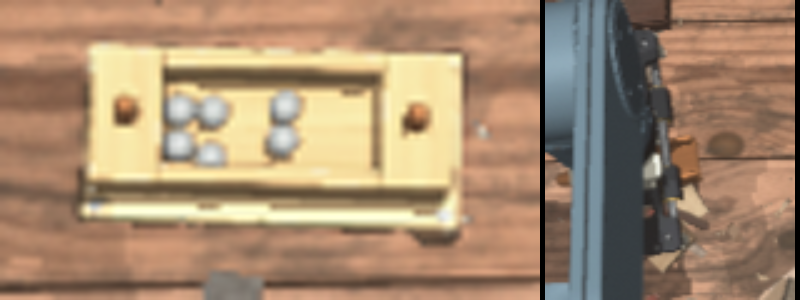

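All six balls lie in the hollow, two columns at (180–210, 110–155) and one pair at (285,125). Now I put the cup down.

Request:
{"name": "servo_tool", "arguments": {
  "steps": [
    [0.0354, -0.0177, 0, 0, 0, -0.047],
    [0.0707, -0.0354, -0.001, 0, 0, -0.094],
    [0.1061, -0.0532, -0.002, 0, 0, -0.141],
    [0.1198, -0.059, 0.0162, 0, 0, -0.149],
    [0.1335, -0.0648, 0.0345, 0, 0, -0.158],
    [0.1472, -0.0706, 0.0529, 0, 0, -0.167],
    [0.1472, -0.0706, 0.0769, 0, 0, -0.167],
    [0.1472, -0.0706, 0.1, 0, 0, -0.167],
    [0.1472, -0.0706, 0.1035, 0, 0, -0.167],
    [0.1472, -0.0706, 0.1055, 0, 0, -0.167]
  ]
}}

```text
time_s: 15.4
ee_pos: [0.4676, 0.318, 0.0278]
ee_rot: [1.857, 2.533, -0.0]
ft_force: [0.4, 0.1, -1.2]
finger_gap: 0.41
grip_force: 20.0
```

Request:
{"name": "servo_tool", "arguments": {
  "steps": [
    [0, 0, 0, 0, 0, 0],
    [0, 0, 0, 0, 0, 0],
    [0, 0, 0, 0, 0, 0],
    [0, 0, 0, 0, 0, 0],
    [0, 0, 0, 0, 0, 0],
    [0, 0, 0, 0, 0, 0],
    [0, 0, 0, 0, 0, 0],
    [0, 0, 0, 0, 0, 0],
    [0, 0, -0.02, 0, 0, 0],
    [0, 0, -0.05, 0, 0, 0]
  ],
  "jaw": 1
}}

```text
time_s: 16.65
ee_pos: [0.4665, 0.3174, 0.0768]
ee_rot: [-1.857, -2.533, 0.005]
ft_force: [0.0, -0.3, -0.5]
finger_gap: 1.002
grip_force: 0.0
```

Run:
```python
from p import *
from m import fit
fit("top4",(290,185,370,230),.030,.05)
fit("top4",(290,185,370,230),.049,.07)
W=np.load("pics/top4.npy"); P=W[185:230,290:370].reshape(-1,3)*1000; P=P[P[:,2]>52]
for s in (P[:,1]>-38,P[:,1]<-38): print(np.round((P[s].min(0)+P[s].max(0))/2,1),P[s].mean(0).round(1),s.sum())
rows([]); im,W=snap("top","top5"); snap("side","side5")
fit("top5",(145,260,215,300),.028,.05); fit("side5",(225,340,275,410),.012,.05)
fit("top5",(400,198,440,272),.018,.04)
s=seq((467,318.3,77.5,107.5),((467,310,150,105),2),((470,0,190,60),6),((540,-200,150,15),4),((570,-259.5,90,-1.3),4),((570,-259.5,90,-1.3),4))
rows([pose(*a) for a in s])
```

```text
top4 (290, 185, 370, 230) 825 c [646.3 -38. ] s [150.  57.] a 87.49 mean [645.7 -37.6  41.6] zmed 42.5
top4 (290, 185, 370, 230) 30 c [645.3 -40.3] s [133.2  21.8] a 80.9 mean [645.  -38.3  57.8] zmed 57.8
[648.8  22.   59.4] [648.5  21.9  59. ] 14
[642.9 -98.3  57.6] [642.9 -97.9  57.7] 14
t 16.65 at [466.5 317.4  76.8] q [ 0.4   0.44  1.7  -0.    1.    0.1 ]
top5 (145, 260, 215, 300) 80 c [472.9 307.9] s [37.7 58.6] a 18.4 mean [473.8 304.1  35.4] zmed 35.4
side5 (225, 340, 275, 410) 791 c [457.8 343.2] s [ 39.8 132.4] a 18.71 mean [460.  335.5  25.6] zmed 25.2
top5 (400, 198, 440, 272) 1367 c [ 569.8 -259.8] s [ 57.  149.6] a 88.98 mean [ 568.7 -259.1   28.6] zmed 28.6
t 16.75 at [469.4 318.8  80.1] q [ 0.4   0.44  1.7  -0.    1.    0.1 ]
[[-0.0037,-0.0035,-0.0336,0.006,0.0,0.022],[-0.0077,-0.0045,-0.0699,0.006,0.0,0.044],[-0.0571,-0.0195,-0.0766,0.006,0.0,0.175],[-0.1065,-0.0346,-0.0834,0.006,-0.001,0.306],[-0.1559,-0.0496,-0.0901,0.006,-0.001,0.437],[-0.2054,-0.0646,-0.0969,0.006,-0.001,0.567],[-0.2548,-0.0797,-0.1036,0.005,-0.002,0.698],[-0.3042,-0.0947,-0.1103,0.005,-0.002,0.829],[-0.3571,-0.0931,-0.1003,0.005,-0.003,1.026],[-0.4101,-0.0915,-0.0903,0.005,-0.003,1.222]]
[[-0.0166,0.0503,0.01,0.0,0.0,0.196],[-0.0331,0.1006,0.02,0.0,0.0,0.393],[-0.0362,0.117,0.035,0.0,0.0,0.464],[-0.0393,0.1334,0.05,0.0,0.0,0.535],[-0.0424,0.1497,0.065,0.0,0.0,0.606],[-0.0455,0.1661,0.08,0.0,0.0,0.677],[-0.0455,0.1661,0.08,0.0,0.0,0.677],[-0.0455,0.1661,0.08,0.0,0.0,0.677],[-0.0455,0.1661,0.08,0.0,0.0,0.677],[-0.0455,0.1661,0.08,0.0,0.0,0.677]]
```

The cup stands upright where it was (side fit: height and outline as at the start). Next the arm goes to the upper half.

Request:
{"name": "servo_tool", "arguments": {
  "steps": [
    [-0.002, -0.0035, -0.0336, 0, 0, 0.022],
    [-0.0077, -0.0045, -0.0699, 0, 0, 0.044],
    [-0.0571, -0.0195, -0.0766, 0, 0, 0.175],
    [-0.1065, -0.0346, -0.0834, 0, 0, 0.306],
    [-0.1559, -0.0496, -0.09, 0, 0, 0.437],
    [-0.2054, -0.0646, -0.0969, 0, 0, 0.567],
    [-0.2548, -0.0797, -0.1036, 0, 0, 0.698],
    [-0.3042, -0.0947, -0.11, 0, 0, 0.829],
    [-0.3571, -0.0931, -0.1, 0, 0, 1.026],
    [-0.41, -0.0915, -0.09, 0, 0, 1.222]
  ]
}}

```text
time_s: 18.0
ee_pos: [0.5035, -0.1023, 0.1669]
ee_rot: [2.968, 1.026, 0.0]
ft_force: [0.8, 0.5, 0.4]
finger_gap: 1.0
grip_force: 0.0
```

Request:
{"name": "servo_tool", "arguments": {
  "steps": [
    [-0.0166, 0.0503, 0.01, 0, 0, 0.18],
    [-0.0331, 0.1006, 0.02, 0, 0, 0.36],
    [-0.0362, 0.117, 0.035, 0, 0, 0.464],
    [-0.0393, 0.1334, 0.05, 0, 0, 0.535],
    [-0.0424, 0.1497, 0.065, 0, 0, 0.606],
    [-0.0455, 0.166, 0.08, 0, 0, 0.677],
    [-0.0455, 0.166, 0.08, 0, 0, 0.677],
    [-0.0455, 0.166, 0.08, 0, 0, 0.677],
    [-0.0455, 0.166, 0.08, 0, 0, 0.677],
    [-0.0455, 0.166, 0.08, 0, 0, 0.677]
  ]
}}

```text
time_s: 19.25
ee_pos: [0.5714, -0.2586, 0.0885]
ee_rot: [3.14, -0.006, 0.001]
ft_force: [1.2, -0.4, 0.0]
finger_gap: 1.002
grip_force: 0.0
```

Run:
```python
from p import *
o=get_obs(); print(R.from_rotvec(o["ee_rot"]).as_matrix().round(4), o["qd"].round(4))
s=seq((570,-259.7,90,-1.2),((570,-259.7,50,-1.2),3),((570,-259.7,25,-1.2),4),((570,-259.7,25,-1.2),3))
rows([pose(*a) for a in s])
```

```text
[[ 1.0e+00 -3.7e-03  9.0e-04]
 [-3.7e-03 -1.0e+00 -1.5e-03]
 [ 9.0e-04  1.5e-03 -1.0e+00]] [-0.0008  0.0015 -0.0008 -0.0012 -0.0019  0.0005]
t 19.25 at [ 571.4 -258.6   88.5] q [-0.6   0.52  1.53 -0.    1.09  0.97]
[[-0.0014,0.0011,0.0118,0.001,-0.001,0.017],[-0.0014,0.0011,0.0251,0.001,-0.001,0.017],[-0.0014,0.0011,0.0385,0.001,-0.001,0.017],[-0.0014,0.001,0.0447,0.001,-0.001,0.017],[-0.0014,0.001,0.051,0.001,-0.001,0.017],[-0.0014,0.001,0.0572,0.001,-0.001,0.017],[-0.0014,0.001,0.0635,0.001,-0.001,0.017],[-0.0014,0.001,0.0635,0.001,-0.001,0.017],[-0.0014,0.001,0.0635,0.001,-0.001,0.017],[-0.0014,0.001,0.0635,0.001,-0.001,0.017]]
```

Request:
{"name": "servo_tool", "arguments": {
  "steps": [
    [-0.0014, 0.001, 0.012, 0, 0, 0.017],
    [-0.0014, 0.001, 0.025, 0, 0, 0.017],
    [-0.0014, 0.001, 0.0385, 0, 0, 0.017],
    [-0.0014, 0.001, 0.045, 0, 0, 0.017],
    [-0.0014, 0.001, 0.051, 0, 0, 0.017],
    [-0.0014, 0.001, 0.057, 0, 0, 0.017],
    [-0.0014, 0.001, 0.063, 0, 0, 0.017],
    [-0.0014, 0.001, 0.063, 0, 0, 0.017],
    [-0.0014, 0.001, 0.063, 0, 0, 0.017],
    [-0.0014, 0.001, 0.063, 0, 0, 0.017]
  ]
}}

```text
time_s: 20.5
ee_pos: [0.5701, -0.2601, 0.0251]
ee_rot: [3.14, -0.034, 0.001]
ft_force: [-0.5, 0.5, -0.1]
finger_gap: 0.996
grip_force: 0.0
```

Request:
{"name": "servo_tool", "arguments": {
  "steps": [
    [0, 0, 0, 0, 0, 0],
    [0, 0, 0, 0, 0, 0],
    [0, 0, 0, 0, 0, 0],
    [0, 0, 0, 0, 0, 0],
    [0, 0, 0, 0, 0, 0],
    [0, 0, 0, 0, 0, 0],
    [0, 0, 0, 0, 0, 0],
    [0, 0, 0, 0, 0, 0],
    [0, 0, 0, 0, 0, 0],
    [0, 0, 0, 0, 0, 0]
  ],
  "jaw": 0.4,
  "squeeze": 45
}}

```text
time_s: 21.75
ee_pos: [0.5698, -0.2599, 0.0247]
ee_rot: [3.141, -0.034, 0.0]
ft_force: [0.4, 0.0, 0.4]
finger_gap: 0.596
grip_force: 45.0
```

Run:
```python
from p import *
o=get_obs(); print(R.from_rotvec(o["ee_rot"]).as_matrix().round(4), o["ee_pos"].round(4),o["ft_force"].round(1),o["ft_torque"].round(2))
s=seq((570,-259.7,25,-1.2),((570,-259.7,33,-1.2),1),((570,-259.7,110,-1.2),3),((646,-38,120,87.4),10),((646,-38,110,87.4),3),((646,-38,110,87.4),3))
rows([pose(*a) for a in s],pose(570,-259.7,25,-1.2))
```

```text
[[ 9.998e-01 -2.160e-02 -0.000e+00]
 [-2.160e-02 -9.998e-01 -9.000e-04]
 [ 0.000e+00  9.000e-04 -1.000e+00]] [ 0.5698 -0.2599  0.0247] [0.4 0.  0.4] [ 0.13  0.01 -0.09]
t 21.75 at [ 570.  -259.7   25. ] q [-0.61  0.6   1.58 -0.    0.96  0.99]
[[0.0,0.0,-0.008,0.0,0.0,0.0],[0.0,0.0,-0.0337,0.0,0.0,0.0],[0.0,0.0,-0.0593,0.0,0.0,0.0],[0.0,0.0,-0.085,0.0,0.0,0.0],[0.0071,-0.0223,-0.086,0.0,0.0,-0.155],[0.0143,-0.0446,-0.087,0.0,0.0,-0.309],[0.0214,-0.067,-0.088,0.0,0.0,-0.464],[0.0285,-0.0893,-0.089,0.0,0.0,-0.619],[0.0357,-0.1116,-0.09,0.0,0.0,-0.773],[0.0428,-0.1339,-0.091,0.0,0.0,-0.928]]
[[0.0221,-0.0077,-0.001,0.0,0.0,-0.155],[0.0443,-0.0154,-0.002,0.0,0.0,-0.309],[0.0664,-0.023,-0.003,0.0,0.0,-0.464],[0.0886,-0.0307,-0.004,0.0,0.0,-0.619],[0.0886,-0.0307,-0.0007,0.0,0.0,-0.619],[0.0886,-0.0307,0.0027,0.0,0.0,-0.619],[0.0886,-0.0307,0.006,0.0,0.0,-0.619],[0.0886,-0.0307,0.006,0.0,0.0,-0.619],[0.0886,-0.0307,0.006,0.0,0.0,-0.619],[0.0886,-0.0307,0.006,0.0,0.0,-0.619]]
```

Request:
{"name": "servo_tool", "arguments": {
  "steps": [
    [0, 0, -0.008, 0, 0, 0],
    [0, 0, -0.034, 0, 0, 0],
    [0, 0, -0.059, 0, 0, 0],
    [0, 0, -0.085, 0, 0, 0],
    [0.0071, -0.0223, -0.086, 0, 0, -0.155],
    [0.0143, -0.0446, -0.087, 0, 0, -0.309],
    [0.0214, -0.067, -0.088, 0, 0, -0.464],
    [0.0285, -0.0893, -0.089, 0, 0, -0.619],
    [0.0357, -0.1116, -0.09, 0, 0, -0.773],
    [0.0428, -0.1339, -0.091, 0, 0, -0.928]
  ]
}}

```text
time_s: 23.0
ee_pos: [0.6154, -0.1261, 0.1156]
ee_rot: [2.821, 1.383, -0.001]
ft_force: [0.0, 0.2, -2.9]
finger_gap: 0.597
grip_force: 45.0
```

Request:
{"name": "servo_tool", "arguments": {
  "steps": [
    [0.0221, -0.0077, -0.001, 0, 0, -0.155],
    [0.0443, -0.0154, -0.002, 0, 0, -0.309],
    [0.0664, -0.023, -0.003, 0, 0, -0.464],
    [0.0886, -0.0307, -0.004, 0, 0, -0.619],
    [0.0886, -0.0307, 0, 0, 0, -0.619],
    [0.0886, -0.0307, 0.0025, 0, 0, -0.619],
    [0.0886, -0.0307, 0.006, 0, 0, -0.619],
    [0.0886, -0.0307, 0.006, 0, 0, -0.619],
    [0.0886, -0.0307, 0.006, 0, 0, -0.619],
    [0.0886, -0.0307, 0.006, 0, 0, -0.619]
  ]
}}

```text
time_s: 24.25
ee_pos: [0.646, -0.0385, 0.1097]
ee_rot: [2.271, 2.169, -0.001]
ft_force: [0.2, -0.7, -2.6]
finger_gap: 0.599
grip_force: 45.0
```

Run:
```python
from p import *
o=get_obs(); print(R.from_rotvec(o["ee_rot"]).as_matrix().round(4), o["ee_pos"].round(4),o["ft_force"].round(1),o["ft_torque"].round(2))
for n in("top","side"):
    im,W=snap(n,n+"6")
    h=cv2.cvtColor(im,cv2.COLOR_BGR2HSV)
    m=(W[...,2]>.107)&(W[...,2]<.118)&(abs(W[...,0]-.646)<.08)&(abs(W[...,1]+.038)<.1)&(h[...,1]>60)&(h[...,0]>15)&(h[...,0]<35)
    P=W[m]*1000; print(n,len(P),cv2.minAreaRect(P[:,:2].astype(np.float32)),np.median(P[:,2]))
    for s in (P[:,1]>10,P[:,1]<-85): print(np.percentile(P[s],[1,50,99],axis=0).round(1).tolist() if s.any() else 0)
cv2.imwrite("pics/c6.png",np.hstack([cv2.resize(cv2.imread("pics/top6.png")[170:250,280:380],(400,320)),cv2.resize(im[180:280,240:365],(400,320))]))
```

```text
[[ 4.58e-02  9.99e-01  3.00e-04]
 [ 9.99e-01 -4.58e-02 -1.00e-03]
 [-1.00e-03  3.00e-04 -1.00e+00]] [ 0.646  -0.0385  0.1097] [ 0.2 -0.7 -2.6] [-0.12 -0.1   0.03]
top 477 ((647.3294677734375, -39.78562927246094), (148.90846252441406, 56.515663146972656), 87.2855224609375) 113.66676203337734
[[622.0, 10.1, 107.8], [648.5, 22.0, 113.4], [677.5, 33.9, 117.4]]
[[616.6, -114.2, 108.1], [636.8, -104.5, 114.0], [670.9, -89.8, 117.8]]
side 501 ((644.6941528320312, -12.81528091430664), (101.04100036621094, 59.95079803466797), 87.33100128173828) 112.38138995241643
[[617.5, 10.5, 107.2], [639.7, 25.8, 112.0], [674.3, 38.3, 116.0]]
0
```

View pics/c6.png

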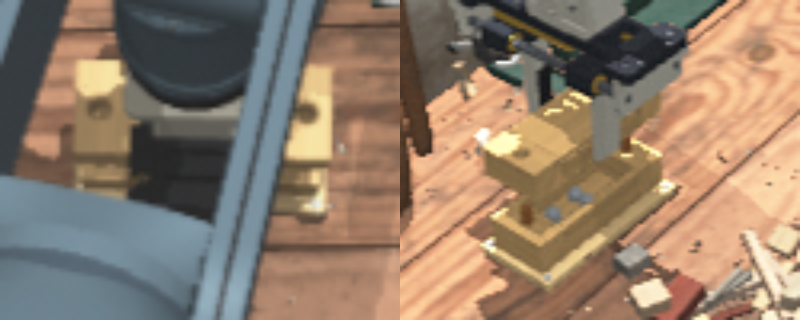

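The left crop shows the upper half held above the lower one, its holes at (97,108) and (307,112) lined up with the lower half's ends. The right crop shows the balls still in the hollow and the dowels below the holes. The upper half appears about 1–2 mm too far toward −y, so I correct by half of that and go down.

Request:
{"name": "servo_tool", "arguments": {
  "steps": [
    [0.001, -0.0005, 0.004, 0, 0, 0],
    [0.001, -0.0005, 0.009, 0, 0, 0],
    [0.001, -0.0005, 0.014, 0, 0, 0],
    [0.001, -0.0005, 0.019, 0, 0, 0],
    [0.001, -0.0005, 0.022, 0, 0, 0],
    [0.001, -0.0005, 0.024, 0, 0, 0],
    [0.001, -0.0005, 0.026, 0, 0, 0],
    [0.001, -0.0005, 0.028, 0, 0, 0],
    [0.001, -0.0005, 0.03, 0, 0, 0],
    [0.001, -0.0005, 0.032, 0, 0, 0]
  ]
}}

```text
time_s: 25.6
ee_pos: [0.6455, -0.0372, 0.0774]
ee_rot: [2.271, 2.17, -0.001]
ft_force: [0.4, -0.9, -2.6]
finger_gap: 0.601
grip_force: 45.0
```

Request:
{"name": "servo_tool", "arguments": {
  "steps": [
    [0, 0, 0.001, 0, 0, 0],
    [0, 0, 0.002, 0, 0, 0],
    [0, 0, 0.003, 0, 0, 0],
    [0, 0, 0.004, 0, 0, 0],
    [0, 0, 0.005, 0, 0, 0],
    [0, 0, 0.006, 0, 0, 0],
    [0, 0, 0.007, 0, 0, 0],
    [0, 0, 0.008, 0, 0, 0],
    [0, 0, 0.009, 0, 0, 0],
    [0, 0, 0.009, 0, 0, 0]
  ]
}}

```text
time_s: 26.85
ee_pos: [0.6454, -0.0373, 0.0684]
ee_rot: [2.271, 2.17, -0.001]
ft_force: [-0.8, 0.3, -1.1]
finger_gap: 0.599
grip_force: 45.0
```

Request:
{"name": "servo_tool", "arguments": {
  "steps": [
    [0, 0, 0.0003, 0, 0, 0],
    [0, 0, 0.0006, 0, 0, 0],
    [0, 0, 0.0009, 0, 0, 0],
    [0, 0, 0.0012, 0, 0, 0],
    [0, 0, 0.0015, 0, 0, 0],
    [0, 0, 0.0018, 0, 0, 0],
    [0, 0, 0.002, 0, 0, 0],
    [0, 0, 0.002, 0, 0, 0],
    [0, 0, 0.002, 0, 0, 0],
    [0, 0, 0.002, 0, 0, 0]
  ]
}}

```text
time_s: 28.1
ee_pos: [0.6455, -0.0373, 0.0667]
ee_rot: [2.271, 2.17, -0.001]
ft_force: [-2.3, 0.3, 1.5]
finger_gap: 0.597
grip_force: 45.0
```

Request:
{"name": "servo_tool", "arguments": {
  "steps": [
    [0, 0, 0.0002, 0, 0, 0],
    [0, 0, 0.0004, 0, 0, 0],
    [0, 0, 0.0006, 0, 0, 0],
    [0, 0, 0.0008, 0, 0, 0],
    [0, 0, 0.001, 0, 0, 0],
    [0, 0, 0.001, 0, 0, 0],
    [0, 0, 0.001, 0, 0, 0],
    [0, 0, 0.001, 0, 0, 0],
    [0, 0, 0.001, 0, 0, 0],
    [0, 0, 0.001, 0, 0, 0]
  ]
}}

```text
time_s: 29.35
ee_pos: [0.6455, -0.0373, 0.0667]
ee_rot: [2.27, 2.17, -0.001]
ft_force: [-4.9, 1.2, 8.4]
finger_gap: 0.601
grip_force: 45.0
```

Request:
{"name": "servo_tool", "arguments": {
  "steps": [
    [0, -0.0001, 0.0003, 0, 0, 0],
    [0, -0.0002, 0.0006, 0, 0, 0],
    [0, -0.0003, 0.0009, 0, 0, 0],
    [0, -0.0004, 0.0012, 0, 0, 0],
    [0, -0.0005, 0.0015, 0, 0, 0],
    [0, -0.0005, 0.0018, 0, 0, 0],
    [0, -0.0005, 0.0018, 0, 0, 0],
    [0, -0.0005, 0.0018, 0, 0, 0],
    [0, -0.0005, 0.0018, 0, 0, 0],
    [0, -0.0005, 0.0018, 0, 0, 0]
  ]
}}

```text
time_s: 30.6
ee_pos: [0.6455, -0.0373, 0.0667]
ee_rot: [2.269, 2.169, 0.001]
ft_force: [-6.1, 2.3, 17.6]
finger_gap: 0.6
grip_force: 45.0
```

Run:
```python
from p import *
o=get_obs(); print(o["ee_pos"],o["ft_force"].round(1),o["ft_torque"].round(2),o["grip_force"])
for n in("top","side"):
    im,W=snap(n,n+"7")
    h=cv2.cvtColor(im,cv2.COLOR_BGR2HSV)
    m=(W[...,2]>.055)&(W[...,2]<.08)&(abs(W[...,0]-.646)<.08)&(abs(W[...,1]+.038)<.1)&(h[...,1]>60)&(h[...,0]>15)&(h[...,0]<35)
    P=W[m]*1000; T=P[P[:,2]>66]; print(n,cv2.minAreaRect(T[:,:2].astype(np.float32)),[np.median(T[s,2]) for s in (T[:,1]>5,T[:,1]<-80) if s.any()])
    # cup check
    print(n, np.nanmedian(W[260:300,145:215,2]) )
cv2.imwrite("pics/c7.png",np.hstack([cv2.resize(cv2.imread("pics/top7.png")[160:310,140:390],(400,240)),cv2.resize(im[180:280,240:365],(300,240))]))
```

```text
[ 0.64546974 -0.03727332  0.06667236] [-6.1  2.3 17.6] [ 0.41  1.54 -0.03] 45.01223847270012
top ((646.2149047851562, -38.935707092285156), (149.62889099121094, 57.114959716796875), 87.85321807861328) [np.float64(70.9343325601649), np.float64(70.6538708596186)]
top 0.0010064260602231645
side ((644.5631713867188, -9.212879180908203), (97.36012268066406, 59.9577751159668), 86.87140655517578) [np.float64(69.55875049753469)]
side 0.02246582829430288
```

View pics/c7.png

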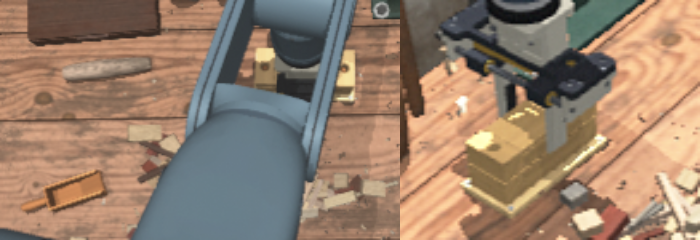

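The upper half sits flush on the lower half: both ends of its top read about 70.8 mm, against 70 mm nominal and a usual +0.5 mm offset. The cup stands upright and empty at (75,190), and the press is about 18 N, so I hand the job in.

```bash
python3 -c "
from bench import *
print(job_done())"
```

```text
the job is handed in; nothing more can be done
None
```

The job is handed in after about 31 s of the 64 s: all six balls are in the hollow, the cup is upright and released on the bench, and the upper half is fully home on both dowels, still gripped and pressed down with about 18 N.

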